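# Rock a jammed jaw block out of its holder

### The job

Swing the lock lever open to 60 degrees, over the brass stud, and leave it there. Then take the steel jaw block by its upright fin and rock it along its slot, first leaning away from the robot and then back towards it, side to side while easing it up until it comes free, never yanking it so that the holder lifts on its rubber mounts. Finish the program still holding the block, upright and still, just clear above its slot, about 2 cm over the holder's top, and leave the things lying around alone.

Things in the scene. Friction and masses are not known exactly. Their poses are not given: they have to be found in the camera images.
- fixture: Grey plate bolted to the bench, 195 x 150 x 8 mm, carrying a dark steel slotted holder and, at its +x side, the lever post. Origin: on the bench under the slot's centre; x along the slot, pointing away from the robot (within 26 degrees), y across, z up. Plate: x -68..128, y -80..70 mm. Holder: x -36..36, y -32..32, top at z 40 mm. A brass stud marks where the lever points at 60 degrees.
- seat (a point): Centre of the slot's floor, 20 mm above the bench, 20 mm below the holder's top, axes as the fixture's; the block's origin when seated. The slot is 48 mm long in x (6 mm play at each end of the block). Across y two sprung pads (34 mm long, 8 mm high, centred 12 mm above this floor) squeeze the block's tongue.
- block: Steel jaw block, about 0.38 kg, seated tight in the slot, its axes along the fixture's. Origin: centre of its underside. Tongue 36 (x) x 14 (y) mm, z 0..32; shoulder 80 x 22, z 32..40; upright grip fin 30 (x) x 14 (y), z 40..85 mm. Grip the fin across its 14 mm. Must rise 20 mm to leave the slot.
- block_top (a point): Centre of the fin's top, 85 mm above the block's origin. Pulled straight up the block takes some 35 to 45 N; while being rocked about its y axis (fin swinging along the slot, 10 to 15 degrees each way) an upward ease of about 3 mm per swing brings it out. When tilted in the slot it pivots on its lower corner, 18 mm from its middle.
- lever (a joint): Lock lever's angle in rad: 0 = lying along the fixture's +y across the block's shoulder (locked), growing clockwise seen from above towards the fixture's +x; 1.047 = 60 degrees, over the brass stud. It starts somewhere from 0 to 0.12, stops at 1.75 and stays where it is left (stiff hinge, about 1.5 N at the knob).
- lever_pivot (a point): On the lever's vertical hinge axis, at the underside of the lever bar: 30 mm in x and -55 mm in y from the fixture's origin, 63 mm up. The bar is 14 mm wide, 8 mm thick.
- lever_knob (a point): Centre of the top of the lever's upright round black knob (18 mm diameter, 38 mm tall above the bar), 105 mm from the hinge axis, 109 mm above the bench.
- mount (a joint): Lift of the dark holder on its rubber mounts, m: 0 = at rest. It begins to lift at an upward pull of about 22 N and then rises 1 mm for each further 1.5 N (stop at 14 mm), so a straight pull on the tight block lifts it over 8 mm, which is a yank; rocking leaves it near 0.
- spray_can: Bystander: upright spray can, 56 mm across, 170 mm tall; origin at the centre of its underside.
- wrench: Bystander: open wrench lying on the bench.
- hub_ring: Bystander: aluminium hub ring, 72 mm across, 14 mm tall, flat on the bench.
There are look-alikes about, which are no part of the job. Of the things like the fixture, leave any that is pink; of the rest the larger one is meant.

How it is judged:
On the way, in this order (a step that is already met when the one before it is completed fails the run):
1. the lever stands at 60 degrees (within 8) and is still, the block still seated (value of joint lever between 0.907 and 1.187 rad and velocity of joint lever between -0.1 and 0.1 rad/s and z of block in the frame of seat below 0.006 m), for 0.2 s.
2. the block, still in its slot, is rocked at least 6 degrees away from the robot (fixture's +x) (angle between block's own z axis and vertical above 0.105 rad and x of block_top in the frame of seat above 0.004 m and z of block in the frame of seat below 0.016 m), for 0.05 s.
3. then, still in its slot, at least 6 degrees the other way, towards the robot (angle between block's own z axis and vertical above 0.105 rad and x of block_top in the frame of seat below -0.004 m and z of block in the frame of seat below 0.018 m), for 0.05 s.
At the end, for the whole second after the job is handed in: The block is held in the fingers, still and upright (within 11 degrees), its underside 5 to 40 mm above the holder's top and within 25 mm of the slot's centre seen from above, touching nothing of the fixture; the lever stands at 60 degrees within 8 (z of block in the frame of seat between 0.025 and 0.06 m and horizontal distance between block and seat below 0.025 m and angle between block's own z axis and vertical below 0.2 rad and contact force between block and fixture below 0.1 N and contact force between the fingers and block above 2 N and linear speed of block below 0.03 m/s and value of joint lever between 0.907 and 1.187 rad); the arm keeps its last pose, push and grip.
It fails at once if the holder is lifted more than 8 mm on its rubber mounts (block yanked) (value of joint mount above 0.008 m).
It fails at once if a bystander is disturbed (moved more than 30 mm) (distance of any of spray_can, wrench, hub_ring from where it was at the start of the episode above 0.03 m).
It also fails if it takes over 72 s, if anything falls off the work surface, if the arm or the gripper's body presses on something with over 40 N, if the wrist force passes 120 N, or if a joint passes its speed limit or range.

### The arm

A 6-joint arm with a two-finger parallel gripper is mounted at the origin on the work surface. World frame = base frame: x ahead of the robot, y to its left, z up, the work surface at z = 0. Lengths are in m, angles in rad, forces in N, time in s.
With the tool pointing down it reaches from about 0.4 to 0.825 m from the base axis. Payload 7 kg.
Tool frame: the origin (TCP) lies midway between the tips of the shut fingers; the grasp point (between the pads) lies 19 mm behind it; z points along the fingers, x is the direction in which the jaws open and shut, and the axes are right-handed (so a half turn about z gives the same grasp; the last joint's range is limited). The gripper opens to 88 mm and grips with 3 to 60 N. Pads are 19 mm wide; open, the fingers measure 130 mm over their backs; the gripper's body (78 mm by 193 mm) begins 47 mm behind the grasp point.
Start: joints at [1.574, 0.359, 0.012, 0, -1.224, -0.288], TCP at [0.19, 0.648, 0.227] pointing down, gripper open.
Joint ranges: [-3.07, 3.07], [-1.43, 2.12], [-1.02, 1.25], [-3.03, 1.67], [-3.05, -0], [-3.03, 3.03]. Speed limits (rad/s): [2.39, 2.39, 3.01, 3.14, 3.14, 3.14].

### API

Orientations are given as [roll, pitch, yaw] about the fixed x, y, z axes, in that order (R = Rz(yaw) Ry(pitch) Rx(roll)).
In Python, from station import arm, viewer, ticket gives the robot as it stands. The module is installed in compiled form; this text tells all that it offers.
- The arm moves only by the tool step_arm, never from a script. Its argument "targets" is a list of rows, each a list of 3 entries, a list of its own where there are three numbers: the shift along the tool's x, y, z in m, then the turn, a rotation vector about the tool's x, y, z in degrees, then the opening, from -1 (shut) to 1 (fully open), so that 0 is half open. A call has exactly 8 rows; each row shifts and turns the commanded pose from where the row before left it, along the tool's axes as they then stand; what a row does not reach is not made up. A row lasts 1/10 s, in which the tool goes at most 50 mm and 8.59 degrees, less where a joint would pass 70% of its speed; a pose out of reach is approached as far as the arm can. A call is refused whole if a number of a shift passes 0.05 or a number of a turn 8.59, either way. A call with a gripper value outside its range is refused whole. The fingers move at their own pace and stop on an object; "grip_force" is the grip in N (left out, the last holds). Time passes only in rows, so rows that do not move let the fingers close, or fill a call up. It gives the time, the measured TCP pose, the force and the opening at its end, in the units of the state.
- arm.get_state(): the state, without advancing time (a new reading comes with each control period).
- viewer.grab_frame(name): name is "scene" or "top" or "wrist"; returns (picture, depth): 480x640x3 uint8, red, green, blue; 480x640 float32, m along the optical axis (not along the pixel's ray), 0 where there is no reading.
- viewer.calibration(name): a dict with "fov_y" (degrees; the focal length in pixels is half the picture's height over the tangent of half this angle, whatever the lens; pixels are square), "cx", "cy" (the principal point, pixels), "world_to_cam" (4x4, takes a point from world to camera coordinates); the wrist camera has in their place "tool_from_camera" (4x4, takes a point from camera to tool coordinates, whose origin is the TCP and whose axes are the tool frame's). Camera axes: x right, y up, looking along -z (the intrinsics and any distortion apply to the point x, -y, -z); pixel columns grow to the right and rows downward; lengths in m; the calibration is good to about 2 mm. A picture is of the moment at which its call begins: read the wrist's pose just before it. calibration takes no time and is no camera call.
- ticket.job_done(): hands the job in, once; it reports no verdict.
The state is a dict: "t": time; "q": joint angles; "qd": joint speeds; "joint_efforts": joint torques, N m; "eef_pos": TCP position; "ee_rot": TCP orientation; "force": force on the tool from outside, world axes, zero at the start; "moment": the same for the moment, N m; "width": finger opening in m.
Only numpy, scipy, OpenCV 4.12 (cv2) and the standard library are available. Lean on these libraries where they do the work, as an engineer would, in place of code of your own. Each camera call takes 0.05 s, during which the arm holds its last target.

## Working session

There is one attempt and no reset: what is moved stays moved. The work goes in short steps, Python scripts to look and compute and a tool call to move; the robot and the scene stay as the last step left them, time stands still between calls to the robot, and variables do not carry over. Pictures are saved under pics/ and viewed, and the job is handed in when it is done.

Besides the shell and the picture viewer there is one more tool, called after ">>>" in YAML: its name, and indented under it one key for each argument. step_arm: Moves the arm, as the interface text tells. Its arguments: {"type":"object","properties":{"targets":{"type":"array"},"grip_force":{"type":"number"}},"required":["targets"]}

```bash
mkdir -p pics; python3 - <<'E'
from station import arm, viewer
import cv2, json, numpy as np
print(arm.get_state())
for n in ("scene","top","wrist"):
    p,d=viewer.grab_frame(n)
    cv2.imwrite(f"pics/{n}0.png",p[:,:,::-1]); np.save(f"{n}0d.npy",d); np.save(f"{n}0.npy",p)
    c=viewer.calibration(n); print(n,{k:(np.round(v,4).tolist() if hasattr(v,'__len__') and not isinstance(v,str) else v) for k,v in c.items()})
E
```

```text
{'t': 0.0, 'q': array([ 1.57407264e+00,  3.59403328e-01,  1.10544803e-02, -3.47502632e-04,
       -1.22410220e+00, -2.88108078e-01]), 'qd': array([-0.00154306,  0.00053688,  0.00045691,  0.00048261,  0.0007303 ,
       -0.00151129]), 'joint_efforts': array([-2.37888671e-03, -5.82723463e+01,  2.93076038e+01,  6.99756458e+00,
        7.07656582e-03, -1.57113959e-04]), 'eef_pos': array([0.18955662, 0.64732349, 0.22561063]), 'ee_rot': array([-3.14143565e+00, -1.67934501e-03, -1.85574658e+00]), 'force': array([-0.77795833,  0.03798486,  0.78386074]), 'moment': array([ 0.02507267, -0.00761837, -0.00271356]), 'width': 0.0875582415355844}
scene {'fov_y': 50.26770309815114, 'cx': 310.68440594562037, 'cy': 234.4399410412571, 'world_to_cam': [[-0.8871, 0.4614, 0.0161, 0.4324], [-0.3518, -0.6981, 0.6236, 0.1211], [0.299, 0.5475, 0.7816, -1.367], [0.0, 0.0, 0.0, 1.0]]}
top {'fov_y': 54.10432031302753, 'cx': 324.72781934064596, 'cy': 238.0794621193652, 'world_to_cam': [[-0.0336, -0.9994, -0.004, 0.0344], [0.9766, -0.0336, 0.2126, -0.5313], [-0.2126, 0.0033, 0.9771, -0.9763], [0.0, 0.0, 0.0, 1.0]]}
wrist {'fov_y': 64.90825159575854, 'cx': 315.2646039926759, 'cy': 235.0259057689486, 'tool_from_camera': [[1.0, 0.0, 0.0003, -0.0011], [0.0001, -0.9529, -0.3034, -0.0822], [0.0003, 0.3034, -0.9529, -0.1566], [0.0, 0.0, 0.0, 1.0]]}
```

View pics/scene0.png

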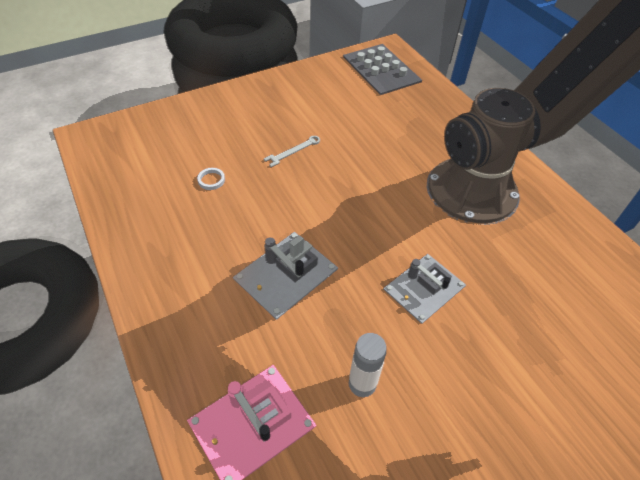

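View pics/top0.png

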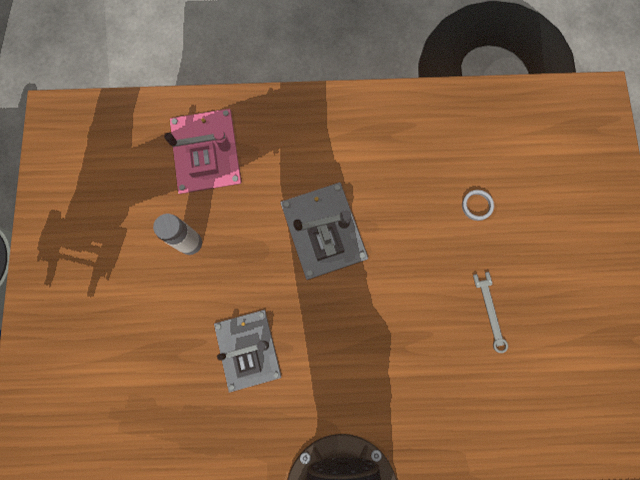

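Candidates for the fixture in the top view are pink at (205,150), large grey at (325,230) and small light grey at (248,350). Pink is excluded, and of the other two the one at (325,230) is larger, so it should be the target. I'll confirm with a crop and measure.

```bash
cat > h.py <<'E'
import numpy as np, cv2
from station import arm, viewer
from scipy.spatial.transform import Rotation as Rn
def tool_T(s):
    T=np.eye(4); T[:3,:3]=Rn.from_euler('xyz',s['ee_rot']).as_matrix(); T[:3,3]=s['eef_pos']; return T
def cam(name,s=None):
    c=viewer.calibration(name); f=240/np.tan(np.radians(c['fov_y'])/2)
    if name=='wrist': W=tool_T(s)@np.array(c['tool_from_camera'])
    else: W=np.linalg.inv(np.array(c['world_to_cam']))
    return f,c['cx'],c['cy'],W
def ray(C,u,v):
    f,cx,cy,W=C
    d=W[:3,:3]@np.array([(u-cx)/f,-(v-cy)/f,-1]); return W[:3,3],d
def onz(C,u,v,z):
    o,d=ray(C,u,v); return o+d*(z-o[2])/d[2]
def bydepth(C,u,v,dep):
    o,d=ray(C,u,v); return o+d*dep
def proj(C,P):
    f,cx,cy,W=C
    p=np.linalg.inv(W)@np.append(P,1); return np.array([cx+f*p[0]/-p[2],cy-f*p[1]/-p[2]])
E
python3 - <<'E'
import numpy as np,cv2
p=np.load('top0.npy')[:,:,::-1]
c=p[170:290,265:385]; cv2.imwrite('pics/topcrop.png',cv2.resize(c,(600,600),interpolation=cv2.INTER_CUBIC))
p=np.load('scene0.npy')[:,:,::-1]
c=p[220:325,220:350]; cv2.imwrite('pics/scenecrop.png',cv2.resize(c,None,fx=5.5,fy=5.5,interpolation=cv2.INTER_CUBIC))
E
```

```text
(no output)
```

View pics/topcrop.png

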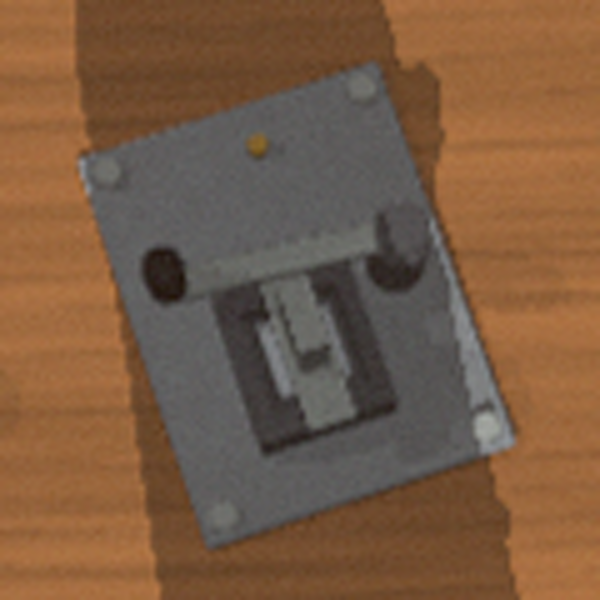

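View pics/scenecrop.png

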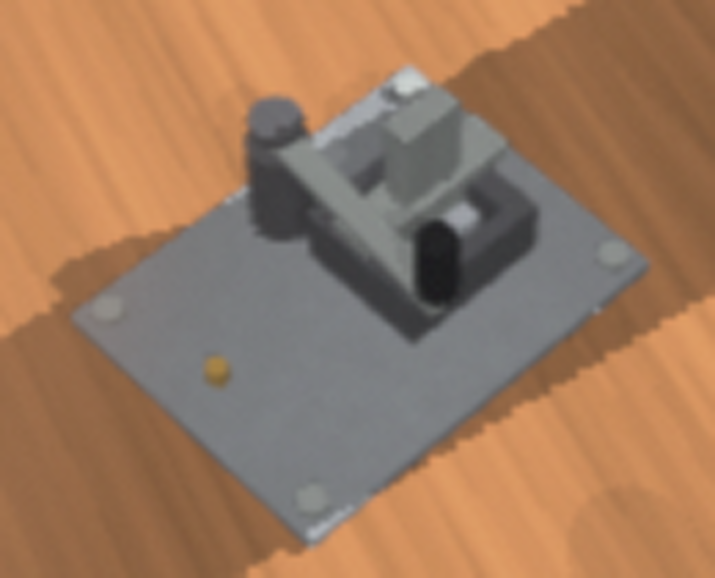

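The crop shows the larger grey fixture: post on the right, lever across the block's shoulder with its black knob at crop (165,275), stud at crop (257,145). I'll fit its pose from the plate corners.

```bash
python3 - <<'E'
from h import *
C=cam('top'); S=cam('scene')
f=lambda x,y:(265+(x+.5)/5-.5,170+(y+.5)/5-.5)
g=lambda x,y:(220+(x+.5)/5.5-.5,220+(y+.5)/5.5-.5)
pts=dict(FL=(82,158),FR=(378,62),NR=(515,440),NL=(210,548))
pts2=dict(FL=(308,543),FR=(72,316),NR=(408,66),NL=(649,264))
loc=dict(FL=(.128,.07),FR=(.128,-.08),NR=(-.068,-.08),NL=(-.068,.07))
def fit(W):
    k=list(W); A=np.array([loc[i] for i in k]); B=np.array([W[i][:2] for i in k])
    ca,cb=A.mean(0),B.mean(0); H=((A-ca).T@(B-cb)); th=np.arctan2(H[0,1]-H[1,0],H[0,0]+H[1,1])
    R=np.array([[np.cos(th),-np.sin(th)],[np.sin(th),np.cos(th)]]); t=cb-R@ca
    print(np.degrees(th),t,'res mm',np.round(((A@R.T+t)-B)*1e3,1).tolist()); return th,t,R
for CC,ff,pp in((C,f,pts),(S,g,pts2)):
    W={k:onz(CC,*ff(*v),.008) for k,v in pp.items()}
    print({k:np.round(v,4).tolist() for k,v in W.items()})
    th,t,R=fit(W)
# features
for nm,CC,q,z in(('knob top',C,f(165,272),.109),('stud top',C,f(257,145),.012),('knobS',S,g(437,228),.109),('studS',S,g(217,370),.012)):
    P=onz(CC,*q,z); print(nm,P, 'local', np.round(R.T@(P[:2]-t),4))
E
```

```text
{'FL': [0.6349, 0.1158, 0.008], 'FR': [0.6774, -0.025, 0.008], 'NR': [0.4939, -0.0802, 0.008], 'NL': [0.4491, 0.0604, 0.008]}
16.875866374146675 [0.53365134 0.01385085] res mm [[0.9, 2.2], [2.0, -0.6], [-2.1, -2.3], [-0.8, 0.7]]
{'FL': [0.6355, 0.1199, 0.008], 'FR': [0.6776, -0.0213, 0.008], 'NR': [0.4937, -0.0783, 0.008], 'NL': [0.4504, 0.0642, 0.008]}
16.906018871481223 [0.53415534 0.01718527] res mm [[0.8, 1.5], [2.3, -0.8], [-1.4, -0.9], [-1.7, 0.2]]
knob top [0.55308765 0.07247708 0.109     ] local [0.0342 0.0474]
stud top [0.6371983  0.03346051 0.012     ] local [ 0.1033 -0.0144]
knobS [0.55437189 0.07166927 0.109     ] local [0.0352 0.0463]
studS [0.63553718 0.03266924 0.012     ] local [ 0.1015 -0.0147]
```

```bash
cat >> h.py <<'E'
def rows(poses, grip, nd=4):
    """poses: list of 4x4, first = start; prints rows in tool axes, tracking rounded numbers"""
    cur=poses[0].copy(); out=[]
    for P in poses[1:]:
        D=np.linalg.inv(cur)@P
        sh=np.round(D[:3,3],nd); rv=np.round(np.degrees(Rn.from_matrix(D[:3,:3]).as_rotvec()),2)
        E=np.eye(4); E[:3,3]=sh; E[:3,:3]=Rn.from_rotvec(np.radians(rv)).as_matrix(); cur=cur@E
        out.append([sh.tolist(),rv.tolist(),grip])
    for i in range(0,len(out),8): print(str(out[i:i+8]).replace('-0.0,','0,').replace('-0.0]','0]'))
    return cur
def pose(x,y,z,yawdeg,tilt=0):
    T=np.eye(4); T[:3,:3]=(Rn.from_euler('xyz',[180,0,yawdeg],degrees=True)*Rn.from_euler('x',tilt,degrees=True)).as_matrix(); T[:3,3]=[x,y,z]; return T
E
python3 - <<'E'
from h import *
s=arm.get_state(); p=s['eef_pos']; y0=np.degrees(s['ee_rot'][2])
ps=[pose(*p,y0)]
tg=np.array([.553,.072,.227,-163.1]); st=np.array([*p,y0])
n=16
for i in range(1,n+1): ps.append(pose(*(st+(tg-st)*i/n)))
c=rows(ps,-0.1); print(c[:3,3])
E
```

```text
[[[0.0281, -0.0319, -0.0001], [0.0, 0, 3.55], -0.1], [[0.0261, -0.0336, 0], [0, 0, 3.55], -0.1], [[0.024, -0.0351, -0.0001], [0, 0, 3.55], -0.1], [[0.0218, -0.0366, -0.0001], [0, 0, 3.54], -0.1], [[0.0194, -0.0378, -0.0001], [0, 0, 3.55], -0.1], [[0.0171, -0.039, 0], [0, 0, 3.55], -0.1], [[0.0146, -0.0399, -0.0001], [0, 0, 3.55], -0.1], [[0.0121, -0.0408, -0.0001], [0, 0, 3.55], -0.1]]
[[[0.0096, -0.0415, 0], [0, 0, 3.55], -0.1], [[0.007, -0.0419, -0.0001], [0, 0, 3.55], -0.1], [[0.0044, -0.0423, -0.0001], [0, 0, 3.54], -0.1], [[0.0017, -0.0425, -0.0001], [0, 0, 3.55], -0.1], [[-0.0008, -0.0426, 0], [0, 0, 3.55], -0.1], [[-0.0035, -0.0423, -0.0001], [0, 0, 3.55], -0.1], [[-0.0062, -0.0421, -0.0001], [0, 0, 3.55], -0.1], [[-0.0087, -0.0417, -0.0001], [0, 0, 3.55], -0.1]]
[0.55301893 0.0719804  0.2270462 ]
```

>>> step_arm:
  targets:
    - [[0.028, -0.032, 0], [0, 0, 3.55], -0.1]
    - [[0.026, -0.0335, 0], [0, 0, 3.55], -0.1]
    - [[0.024, -0.035, 0], [0, 0, 3.55], -0.1]
    - [[0.022, -0.0365, 0], [0, 0, 3.55], -0.1]
    - [[0.0195, -0.038, 0], [0, 0, 3.55], -0.1]
    - [[0.017, -0.039, 0], [0, 0, 3.55], -0.1]
    - [[0.0145, -0.04, 0], [0, 0, 3.55], -0.1]
    - [[0.012, -0.041, 0], [0, 0, 3.55], -0.1]
  grip_force: 6

```text
t: 0.95
eef_pos: [0.3722, 0.3584, 0.2266]
ee_rot: [3.142, 0.0, -2.354]
force: [1.6, 0.5, 0.6]
width: 0.0401
```

>>> step_arm:
  targets:
    - [[0.0095, -0.0415, 0], [0, 0, 3.55], -0.1]
    - [[0.007, -0.042, 0], [0, 0, 3.55], -0.1]
    - [[0.0045, -0.0425, 0], [0, 0, 3.55], -0.1]
    - [[0.0015, -0.0425, 0], [0, 0, 3.55], -0.1]
    - [[-0.001, -0.0425, 0], [0, 0, 3.55], -0.1]
    - [[-0.0035, -0.0425, 0], [0, 0, 3.55], -0.1]
    - [[-0.006, -0.042, 0], [0, 0, 3.55], -0.1]
    - [[-0.0085, -0.042, 0], [0, 0, 3.55], -0.1]

```text
t: 1.75
eef_pos: [0.5542, 0.0702, 0.2265]
ee_rot: [3.141, 0.0, -2.849]
force: [1.2, 2.0, -0.0]
width: 0.0395
```

```bash
python3 - <<'E'
from h import *
s=arm.get_state(); print(s)
p,d=viewer.grab_frame('wrist'); cv2.imwrite('pics/w1.png',p[:,:,::-1]); np.save('w1.npy',p); np.save('w1d.npy',d)
import pickle; pickle.dump(s,open('w1s.pkl','wb'))
E
```

```text
{'t': 1.75, 'q': array([ 4.76313670e-01,  1.68048924e-01, -2.47907996e-01, -1.00489682e-04,
       -1.15480176e+00, -1.84088427e-01]), 'qd': array([-8.26872120e-01,  2.83182809e-01,  3.44758994e-01, -7.60682941e-04,
       -5.97030223e-02,  2.08035451e-01]), 'joint_efforts': array([ 3.93641755e+00, -4.55013692e+01,  2.64270079e+01,  6.67381883e+00,
       -2.29295710e-02, -3.28886574e-01]), 'eef_pos': array([0.55422038, 0.07015742, 0.22654188]), 'ee_rot': array([ 3.14149539e+00,  2.01861501e-05, -2.84940802e+00]), 'force': array([ 1.16362453,  1.97745619, -0.02174312]), 'moment': array([ 0.22529975, -0.17778564,  0.00358619]), 'width': 0.039505233117986656}
```

View pics/w1.png

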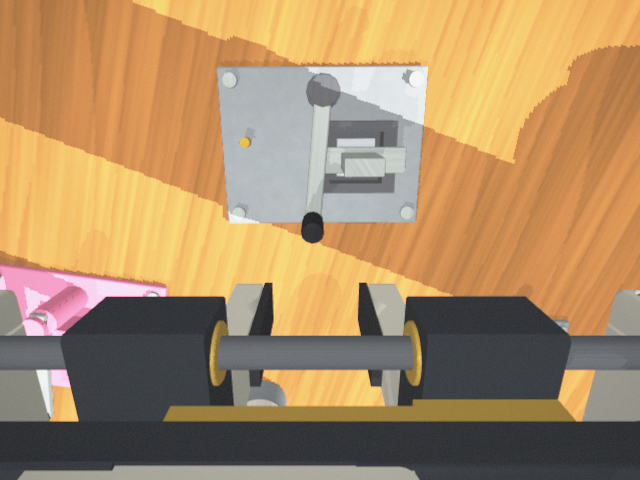

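The large fixture is in view: knob top around (312,228), post (322,90), stud (245,142), fin (365,163). The arm was still settling when this was taken, so I'll take a fresh frame and measure from that.

```bash
python3 - <<'E'
from h import *
import pickle
viewer.grab_frame('top');viewer.grab_frame('top');
for i in range(2): s=arm.get_state(); p,d=viewer.grab_frame('wrist')
print(s['t'],s['eef_pos'],s['ee_rot'],np.abs(s['qd']).max(),s['force'])
np.save('w1.npy',p); np.save('w1d.npy',d);pickle.dump(s,open('w1s.pkl','wb'))
c=p[50:260,200:450,::-1]; cv2.imwrite('pics/w1c.png',cv2.resize(c,None,fx=3,fy=2.85 if 0 else 2.8,interpolation=cv2.INTER_CUBIC) if 0 else cv2.resize(c,(750,630),interpolation=cv2.INTER_CUBIC)[:600])
E
```

```text
1.95 [0.55368995 0.07066566 0.2259596 ] [ 3.14157402e+00 -1.11370184e-03 -2.84929445e+00] 0.03800286155568125 [-0.22803417 -0.0405162  -0.72779735]
```

View pics/w1c.png

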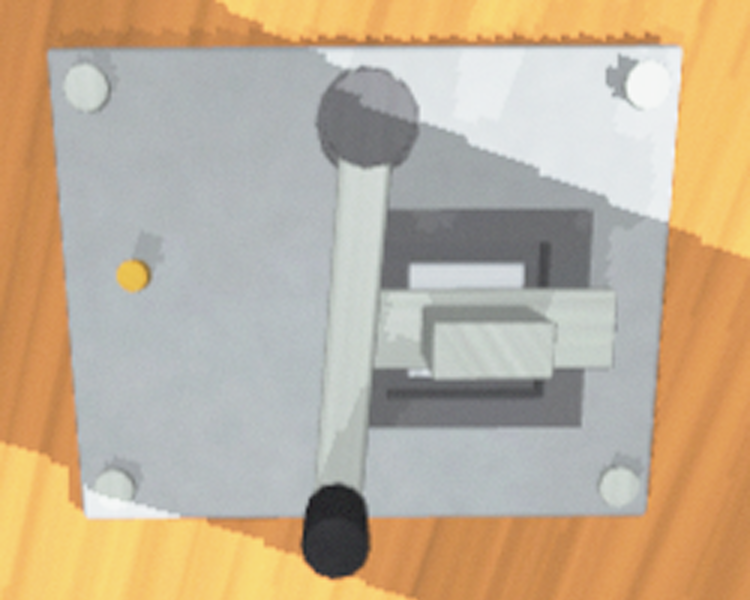

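```bash
python3 - <<'E'
from h import *
import pickle
s=pickle.load(open('w1s.pkl','rb')); C=cam('wrist',s); d=np.load('w1d.npy')
f=lambda x,y:(200+(x+.5)/3-.5,50+(y+.5)/3-.5)
loc=dict(FL=(.128,.07),FR=(.128,-.08),NR=(-.068,-.08),NL=(-.068,.07))
px=dict(FR=(48,48),NR=(680,46),NL=(648,516),FL=(87,518))
W={k:onz(C,*f(*v),.008) for k,v in px.items()}
A=np.array([loc[k] for k in W]); B=np.array([W[k][:2] for k in W])
ca,cb=A.mean(0),B.mean(0); H=(A-ca).T@(B-cb); th=np.arctan2(H[0,1]-H[1,0],H[0,0]+H[1,1])
R=np.array([[np.cos(th),-np.sin(th)],[np.sin(th),np.cos(th)]]); t=cb-R@ca
print(np.degrees(th),t,np.round((A@R.T+t-B)*1e3,1).tolist())
for nm,q,z in(('knob',(336,544),.109),('stud',(132,275),.012),('fin',(494,350),.105),('post',(367,118),.075)):
    u,v=f(*q); P=onz(C,u,v,z); D=d[int(round(v)),int(round(u))]
    print(nm,P,np.round(R.T@(P[:2]-t),4),'depth pt',bydepth(C,u,v,D))
q=[onz(C,*f(*a),.105) for a in((433,322),(555,320),(555,377),(433,380))]
print([np.linalg.norm(q[i]-q[(i+1)%4]) for i in range(4)])
E
```

```text
17.13046329442024 [0.53230551 0.0168465 ] [[1.7, -0.0], [-2.0, -1.9], [-1.3, 0.2], [1.6, 1.8]]
knob [0.55576599 0.07397715 0.109     ] [0.0392 0.0477] depth pt [0.55566011 0.07437481 0.10766208]
stud [0.63583043 0.03565405 0.012     ] [ 0.1045 -0.0125] depth pt [0.63508775 0.0351076  0.01671106]
fin [0.53273231 0.0167915  0.105     ] [ 0.0004 -0.0002] depth pt [0.53254068 0.01689494 0.10380969]
post [ 0.57780801 -0.02659059  0.075     ] [ 0.0307 -0.0549] depth pt [ 0.57780659 -0.02652116  0.07610848]
[np.float64(0.02942911747255098), np.float64(0.013764018924363236), np.float64(0.029878541341073265), np.float64(0.014005848019822626)]
```

>>> step_arm:
  targets:
    - [[-0.003, 0.0025, 0.015], [0, 0, 4.75], -0.1]
    - [[0, 0, 0.03], [0, 0, 0], -0.1]
    - [[0, 0, 0.035], [0, 0, 0], -0.1]
    - [[0, 0, 0.035], [0, 0, 0], -0.1]
    - [[0, 0, 0.024], [0, 0, 0], -0.1]
    - [[0, 0, 0.01], [0, 0, 0], -0.1]
    - [[0, 0, 0], [0, 0, 0], -0.1]
    - [[0, 0, 0], [0, 0, 0], -0.1]
  grip_force: 6

```text
t: 2.8
eef_pos: [0.5564, 0.0759, 0.0787]
ee_rot: [3.142, 0.001, -2.928]
force: [-0.3, -0.0, 0.0]
width: 0.0391
```

```bash
python3 - <<'E'
from h import *
p,d=viewer.grab_frame('wrist'); cv2.imwrite('pics/w2.png',p[:,:,::-1])
E
```

```text
(no output)
```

View pics/w2.png

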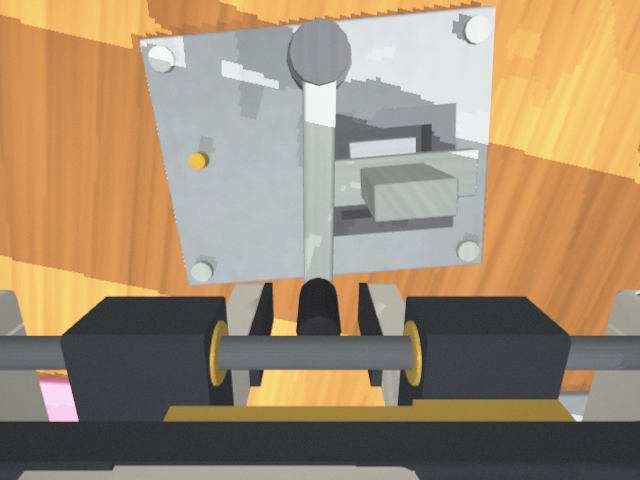

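>>> step_arm:
  targets:
    - [[0, 0, 0], [0, 0, 0], -1]
    - [[0, 0, 0], [0, 0, 0], -1]
    - [[0, 0, 0], [0, 0, 0], -1]
    - [[0, 0, 0], [0, 0, 0], -1]
    - [[-0.003, 0, 0], [0, 0, 1.6], -1]
    - [[-0.0055, -0.0001, 0], [0, 0, 3], -1]
    - [[-0.0073, -0.0003, 0], [0, 0, 4], -1]
    - [[-0.0073, -0.0003, 0], [0, 0, 4], -1]
  grip_force: 6

```text
t: 3.65
eef_pos: [0.5792, 0.0773, 0.078]
ee_rot: [-3.141, 0.0, 3.129]
force: [-2.1, -0.3, 5.4]
width: 0.0178
```

>>> step_arm:
  targets:
    - [[-0.0073, -0.0003, 0], [0, 0, 4], -1]
    - [[-0.0073, -0.0003, 0], [0, 0, 4], -1]
    - [[-0.0073, -0.0003, 0], [0, 0, 4], -1]
    - [[-0.0073, -0.0003, 0], [0, 0, 4], -1]
    - [[-0.0073, -0.0003, 0], [0, 0, 4], -1]
    - [[-0.0073, -0.0003, 0], [0, 0, 4], -1]
    - [[-0.0073, -0.0003, 0], [0, 0, 4], -1]
    - [[-0.0073, -0.0003, 0], [0, 0, 4], -1]

```text
t: 4.45
eef_pos: [0.6346, 0.0606, 0.0781]
ee_rot: [3.141, 0.0, 2.571]
force: [-1.6, -0.2, 5.6]
width: 0.0176
```

>>> step_arm:
  targets:
    - [[-0.0073, -0.0003, 0], [0, 0, 4], -1]
    - [[-0.0073, -0.0003, 0], [0, 0, 4], -1]
    - [[-0.004, -0.0001, 0], [0, 0, 2.3], -1]
    - [[0, 0, 0], [0, 0, 0], -1]
    - [[0, 0, 0], [0, 0, 0], -1]
    - [[0, 0, 0], [0, 0, 0], -1]
    - [[0, 0, 0], [0, 0, 0], -1]
    - [[0, 0, 0], [0, 0, 0], -1]

```text
t: 5.25
eef_pos: [0.6491, 0.0493, 0.0781]
ee_rot: [3.141, 0.001, 2.396]
force: [1.1, -1.5, 4.6]
width: 0.0177
```

```bash
python3 - <<'E'
from h import *
p,d=viewer.grab_frame('wrist'); cv2.imwrite('pics/w3.png',p[:,:,::-1])
s=arm.get_state(); print(s['t'],s['eef_pos'],np.degrees(s['ee_rot']),s['force'])
pv=np.array([.5775,-.0268]); r=s['eef_pos'][:2]-pv; a=np.degrees(np.arctan2(r[1],r[0])); print('radius',np.linalg.norm(r),'lever deg',107.05-a)
E
```

```text
5.3 [0.649068   0.04931509 0.07805245] [1.79963930e+02 4.65694857e-02 1.37258451e+02] [ 1.32863483 -0.92020776  5.76190399]
radius 0.10447720205191097 lever deg 60.286449058814526
```

View pics/w3.png

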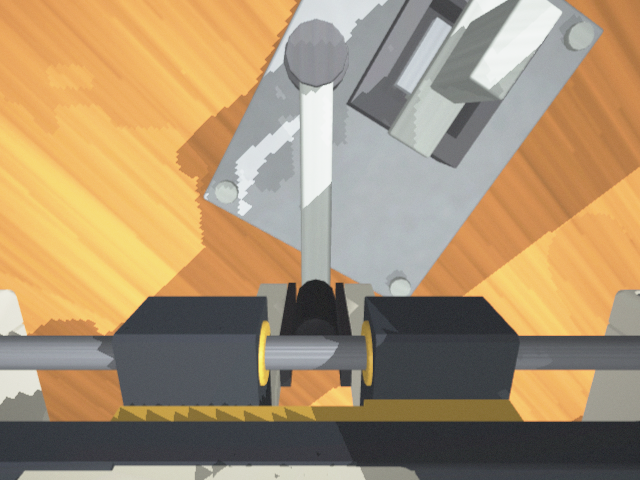

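>>> step_arm:
  targets:
    - [[0, 0, 0], [0, 0, 0], -0.2]
    - [[0, 0, 0], [0, 0, 0], -0.2]
    - [[0, 0, 0], [0, 0, 0], -0.2]
    - [[0, 0, -0.015], [0, 0, 0], -0.2]
    - [[0, 0, -0.03], [0, 0, 0], -0.2]
    - [[0, 0, -0.04], [0, 0, 0], -0.2]
    - [[0, 0, -0.04], [0, 0, 0], -0.2]
    - [[0, 0, -0.02], [0, 0, 0], -0.2]

```text
t: 6.1
eef_pos: [0.6498, 0.0495, 0.2265]
ee_rot: [3.138, 0.003, 2.396]
force: [0.6, 0.6, 0.7]
width: 0.035
```

```bash
python3 - <<'E'
from h import *
viewer.grab_frame('top');viewer.grab_frame('scene')
s=arm.get_state(); print(s['t'],s['eef_pos'],np.degrees(s['ee_rot']),np.abs(s['qd']).max())
p=s['eef_pos']; y0=np.degrees(s['ee_rot'][2])
st=np.array([*p,y0]); tg=np.array([.5327,.0168,.2,107.05]); n=6
r=rows([pose(*st)]+[pose(*(st+(tg-st)*i/n)) for i in range(1,n+1)],-.3)
p,d=viewer.grab_frame('wrist'); cv2.imwrite('pics/w4.png',p[:,:,::-1])
E
```

```text
6.2 [0.65021281 0.04973149 0.22648388] [179.70510027   0.18630239 137.25498627] 0.06369215576262044
[[[0.0107, -0.0173, 0.0044], [0.0, 0, 5.03], -0.3], [[0.0091, -0.0182, 0.0044], [0, 0, 5.04], -0.3], [[0.0074, -0.0189, 0.0044], [0, 0, 5.03], -0.3], [[0.0058, -0.0195, 0.0045], [0, 0, 5.04], -0.3], [[0.004, -0.02, 0.0044], [0, 0, 5.03], -0.3], [[0.0023, -0.0202, 0.0044], [0, 0, 5.03], -0.3]]
```

View pics/w4.png

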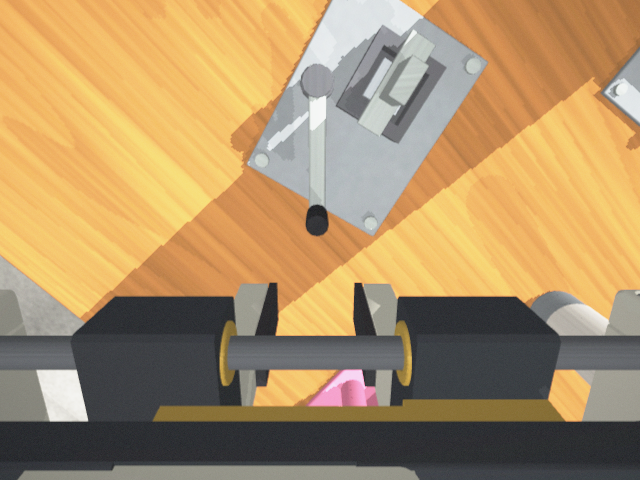

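The lever stayed where I left it: bar from (317,82) to (317,215), covering the stud. Next I'll move over the fin.

>>> step_arm:
  targets:
    - [[0.0105, -0.0175, 0.0045], [0, 0, 5.03], -0.3]
    - [[0.009, -0.018, 0.0045], [0, 0, 5.03], -0.3]
    - [[0.0075, -0.019, 0.0045], [0, 0, 5.03], -0.3]
    - [[0.006, -0.0195, 0.0045], [0, 0, 5.03], -0.3]
    - [[0.004, -0.02, 0.0045], [0, 0, 5.03], -0.3]
    - [[0.0025, -0.02, 0.0045], [0, 0, 5.03], -0.3]
    - [[0, 0, 0], [0, 0, 0], -0.3]
    - [[0, 0, 0], [0, 0, 0], -0.3]

```text
t: 7.05
eef_pos: [0.5306, 0.0165, 0.1948]
ee_rot: [-3.14, -0.0, 1.87]
force: [0.5, -0.2, 0.2]
width: 0.0307
```

```bash
python3 - <<'E'
from h import *
viewer.grab_frame('top')
s=arm.get_state(); print(s['t'],s['eef_pos'],np.degrees(s['ee_rot']),np.abs(s['qd']).max(),s['width'],s['force'],s['moment'])
p,d=viewer.grab_frame('wrist'); cv2.imwrite('pics/w5.png',p[:,:,::-1])
C=cam('wrist',s); print([proj(C,np.array([.5327,.0168,.105])), proj(C,np.array([*s['eef_pos'][:2],.105]))])
D=np.linalg.inv(tool_T(s))@np.array([.5327,.0168,.067,1]); print(D)
E
```

```text
7.1 [0.53119426 0.01665964 0.19497606] [-1.79951318e+02  3.87314564e-03  1.07124038e+02] 0.016299907006160314 0.030650609970376552 [-0.0666493   0.24266883  0.13546738] [ 0.0736675  -0.22633849  0.00690856]
[array([313.026082  , 242.33365987]), array([313.47066235, 240.3002641 ])]
[-3.00562298e-04  1.58905725e-03  1.27974776e-01  1.00000000e+00]
```

View pics/w5.png

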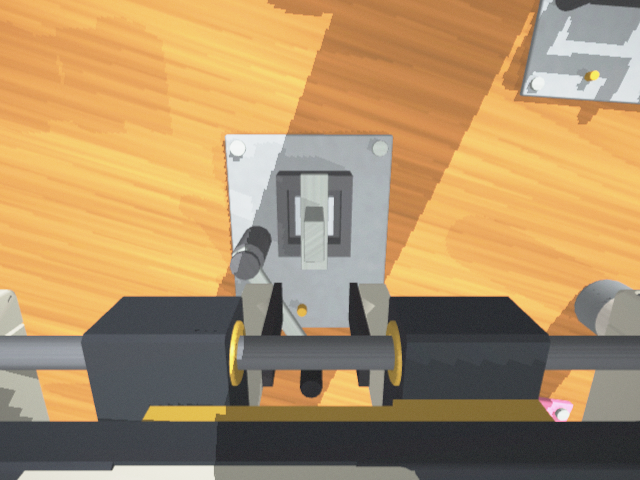

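>>> step_arm:
  targets:
    - [[0, 0.0015, 0.02], [0, 0, 0], -0.3]
    - [[0, 0, 0.03], [0, 0, 0], -0.3]
    - [[0, 0, 0.03], [0, 0, 0], -0.3]
    - [[0, 0, 0.025], [0, 0, 0], -0.3]
    - [[0, 0, 0.015], [0, 0, 0], -0.3]
    - [[0, 0, 0.008], [0, 0, 0], -0.3]
    - [[0, 0, 0], [0, 0, 0], -0.3]
    - [[0, 0, 0], [0, 0, 0], -0.3]

```text
t: 7.95
eef_pos: [0.5333, 0.0172, 0.068]
ee_rot: [3.141, 0.0, 1.869]
force: [0.0, 0.2, 0.5]
width: 0.0309
```

```bash
python3 - <<'E'
from h import *
s=arm.get_state(); print(s['t'],s['eef_pos'],np.degrees(s['ee_rot']),np.abs(s['qd']).max(),s['width'],s['force'],s['moment'])
p,d=viewer.grab_frame('scene'); cv2.imwrite('pics/s6.png',cv2.resize(p[190:330,190:390,::-1],None,fx=4,fy=4))
p,d=viewer.grab_frame('wrist'); cv2.imwrite('pics/w6.png',p[:,:,::-1])
E
```

```text
7.95 [0.53325984 0.01718716 0.06795954] [1.79976016e+02 1.09834553e-02 1.07076287e+02] 0.01743338881812292 0.030918022383522228 [0.03553665 0.22409569 0.53147721] [ 0.14747076 -0.14526554 -0.01331594]
```

View pics/s6.png

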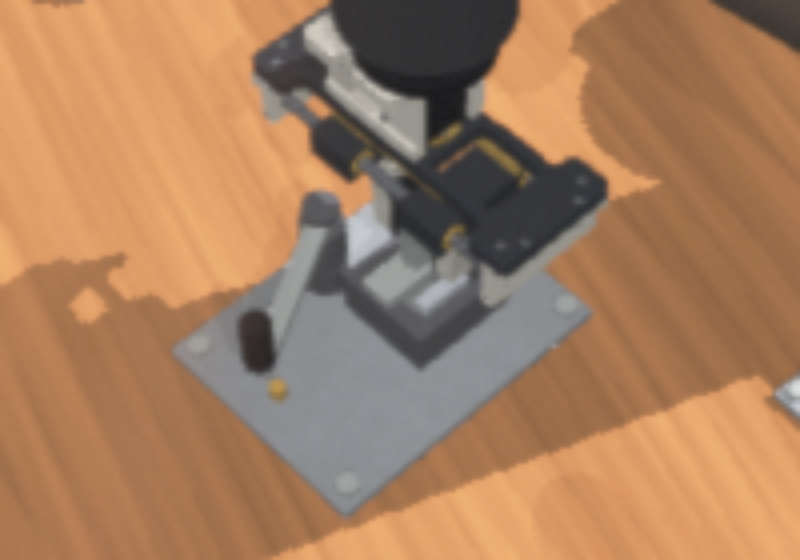

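View pics/w6.png

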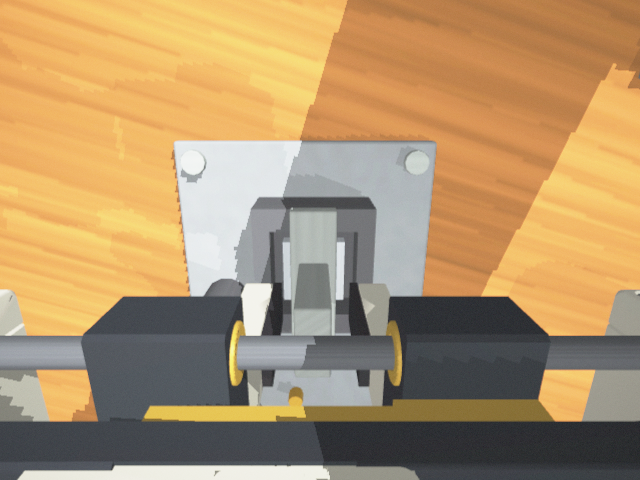

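```bash
python3 - <<'E'
from h import *
C=cam('scene'); u,v=190+257.5/4-.5,190+320.5/4-.5
P=onz(C,u,v,.109); pv=np.array([.5775,-.0268]); r=P[:2]-pv; print(P,np.linalg.norm(r),107.05-np.degrees(np.arctan2(r[1],r[0])))
# rocking path
L=47.0
def tcp(th,lift,x0=0):
    a=np.radians(th); c,s=np.cos(a),np.sin(a); k=18*np.sign(th)
    return np.array([k*(1-c)+L*s+x0, abs(18*s)+L*c+lift])/1e3
def T(th,lift,x0=0):
    x,z=tcp(th,lift,x0); o=np.array([.5333,.0172]); a=np.radians(107.05-90)
    return pose(o[0]+x*np.cos(a),o[1]+x*np.sin(a),.068-.047+z,107.05,th)
seq=[(i*13/5,0) for i in range(6)]
rows([T(*q) for q in seq],-1)
seq=[(13,0)]+[(13-i*26/8,0) for i in range(1,9)]
print(); rows([T(*q) for q in seq],-1)
E
```

```text
[0.64779703 0.0489384  0.109     ] 0.10333430555443092 59.91611207772316
[[[0, 0.0022, -0.0008], [2.6, 0, 0], -1], [[0.0, 0.0021, -0.0007], [2.6, 0, 0.0], -1], [[0.0, 0.0022, -0.0008], [2.6, 0.0, 0], -1], [[0.0, 0.0021, -0.0008], [2.6, 0.0, 0.0], -1], [[0.0, 0.0022, -0.0007], [2.6, 0.0, 0.0], -1]]

[[[0.0, -0.0026, 0.0011], [-3.25, 0.0, 0], -1], [[0, -0.0027, 0.0011], [-3.25, 0.0, 0.0], -1], [[0.0, -0.0026, 0.0011], [-3.25, 0.0, 0.0], -1], [[0.0, -0.0026, 0.0011], [-3.25, 0.0, 0], -1], [[0.0, -0.0027, -0.001], [-3.25, 0.0, 0.0], -1], [[0.0, -0.0027, -0.0009], [-3.25, 0.0, 0.0], -1], [[0, -0.0027, -0.001], [-3.25, 0.0, 0.0], -1], [[0.0, -0.0027, -0.0009], [-3.25, 0.0, 0.0], -1]]
```

>>> step_arm:
  targets:
    - [[0, 0, 0], [0, 0, 0], -1]
    - [[0, 0, 0], [0, 0, 0], -1]
    - [[0, 0, 0], [0, 0, 0], -1]
    - [[0, 0, 0], [0, 0, 0], -1]
    - [[0, 0, 0], [0, 0, 0], -1]
    - [[0, 0, 0], [0, 0, 0], -1]
    - [[0, 0, 0], [0, 0, 0], -1]
    - [[0, 0, 0], [0, 0, 0], -1]
  grip_force: 60

```text
t: 8.85
eef_pos: [0.5331, 0.0164, 0.0682]
ee_rot: [3.141, 0.001, 1.869]
force: [0.5, -5.8, 3.2]
width: 0.0135
```

>>> step_arm:
  targets:
    - [[0, 0.002, -0.0008], [2.6, 0, 0], -1]
    - [[0, 0.002, -0.0008], [2.6, 0, 0], -1]
    - [[0, 0.002, -0.0008], [2.6, 0, 0], -1]
    - [[0, 0, 0], [0, 0, 0], -1]
    - [[0, 0, 0], [0, 0, 0], -1]
    - [[0, 0, 0], [0, 0, 0], -1]
    - [[0, 0, 0], [0, 0, 0], -1]
    - [[0, 0, 0], [0, 0, 0], -1]

```text
t: 9.65
eef_pos: [0.5383, 0.018, 0.0697]
ee_rot: [-3.005, 0.001, 1.868]
force: [0.6, -5.4, -0.8]
width: 0.0138
```

```bash
cat >> h.py <<'E'
def rep():
    s=arm.get_state(); R=Rn.from_euler('xyz',s['ee_rot']).as_matrix(); a=np.radians(17.05); ex=np.array([np.cos(a),np.sin(a),0]); ey=np.array([-np.sin(a),np.cos(a),0])
    z=-R[:,2]; th=np.degrees(np.arctan2(z@ex,z[2])); d=s['eef_pos']-[.5333,.0172,.068]
    # block origin in TCP nominal
    o=s['eef_pos']-.047*z; o2=o-[.5333,.0172,.021]
    print('t',s['t'],'tilt',round(th,2),'sidetilt',round(np.degrees(np.arctan2(z@ey,z[2])),2),'dTCP mm',np.round([d@ex*1e3,d@ey*1e3,d[2]*1e3],2),'blk',np.round([o2@ex*1e3,o2[2]*1e3],1),'F',np.round([s['force']@ex,s['force']@ey,s['force'][2]],1),'M',np.round([s['moment']@ex,s['moment']@ey],2),'w',round(s['width'],4))
    return s
E
python3 -c "
from h import *
rep()"
```

```text
t 9.65 tilt 7.81 sidetilt 0.05 dTCP mm [ 4.98 -0.73  1.75] blk [-1.4  2.2] F [-1.  -5.4 -0.8] M [-2.16 -0.46] w 0.0138
```

>>> step_arm:
  targets:
    - [[0, 0.002, -0.0008], [2.6, 0, 0], -1]
    - [[0, 0.002, -0.0008], [2.6, 0, 0], -1]
    - [[0, 0, 0], [0, 0, 0], -1]
    - [[0, 0, 0], [0, 0, 0], -1]
    - [[0, 0, 0], [0, 0, 0], -1]
    - [[0, 0, 0], [0, 0, 0], -1]
    - [[0, 0, 0], [0, 0, 0], -1]
    - [[0, 0, 0], [0, 0, 0], -1]

```text
t: 10.45
eef_pos: [0.5418, 0.019, 0.0704]
ee_rot: [-2.914, 0.001, 1.868]
force: [0.5, -5.5, -1.7]
width: 0.0138
```

```bash
python3 -c "
from h import *
rep()
p,d=viewer.grab_frame('scene'); cv2.imwrite('pics/s7.png',cv2.resize(p[190:330,190:390,::-1],None,fx=4,fy=4))
p,d=viewer.grab_frame('wrist'); cv2.imwrite('pics/w7.png',p[:,:,::-1])"
```

```text
t 10.45 tilt 13.03 sidetilt 0.05 dTCP mm [ 8.64 -0.72  2.44] blk [-2.   3.6] F [-1.2 -5.4 -1.7] M [-2.29 -0.54] w 0.0138
```

View pics/s7.png

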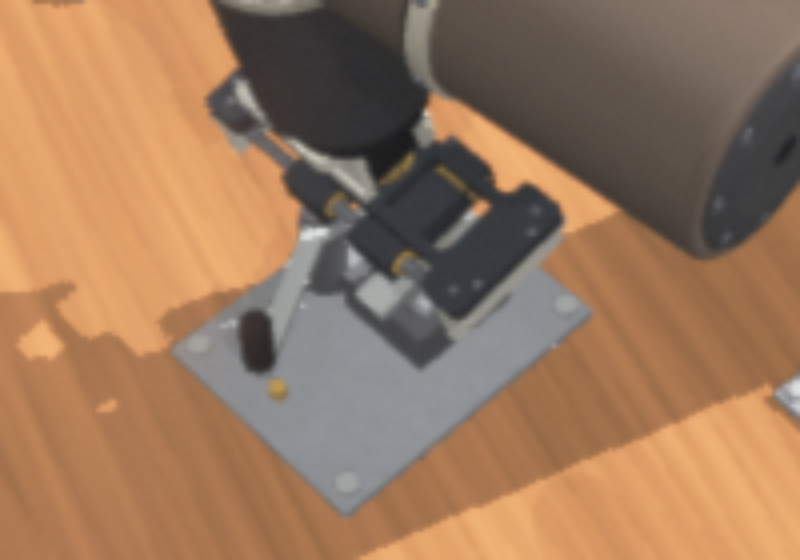

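View pics/w7.png

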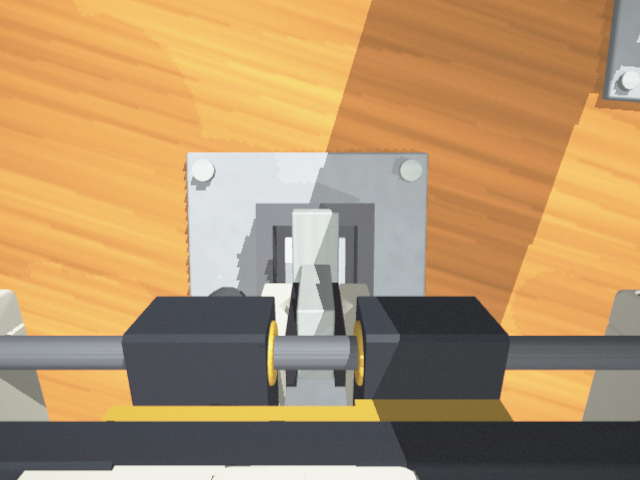

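>>> step_arm:
  targets:
    - [[0, -0.0024, 0.0008], [-3.25, 0, 0], -1]
    - [[0, -0.0024, 0.0008], [-3.25, 0, 0], -1]
    - [[0, -0.0024, 0.0008], [-3.25, 0, 0], -1]
    - [[0, -0.0024, 0.0008], [-3.25, 0, 0], -1]
    - [[0, -0.0024, -0.0013], [-3.25, 0, 0], -1]
    - [[0, -0.0024, -0.0013], [-3.25, 0, 0], -1]
    - [[0, -0.0024, -0.0013], [-3.25, 0, 0], -1]
    - [[0, -0.0024, -0.0013], [-3.25, 0, 0], -1]

```text
t: 11.35
eef_pos: [0.5238, 0.0139, 0.0725]
ee_rot: [2.911, -0.0, 1.868]
force: [17.0, -10.6, -25.5]
width: 0.014
```

```bash
python3 -c "
from h import *
rep()"
```

```text
t 11.35 tilt -13.22 sidetilt -0.01 dTCP mm [-10.1   -0.39   4.53] blk [0.7 5.8] F [ 13.2 -15.1 -25.5] M [-6.08 -2.52] w 0.014
```

>>> step_arm:
  targets:
    - [[0, 0.0026, 0.001], [3.25, 0, 0], -1]
    - [[0, 0.0026, 0.001], [3.25, 0, 0], -1]
    - [[0, 0.0026, 0.001], [3.25, 0, 0], -1]
    - [[0, 0.0026, 0.0008], [3.25, 0, 0], -1]
    - [[0, 0.0026, -0.0012], [3.25, 0, 0], -1]
    - [[0, 0.0026, -0.0012], [3.25, 0, 0], -1]
    - [[0, 0.0026, -0.0012], [3.25, 0, 0], -1]
    - [[0, 0.0026, -0.0012], [3.25, 0, 0], -1]

```text
t: 12.15
eef_pos: [0.5397, 0.0184, 0.0723]
ee_rot: [-2.904, 0.0, 1.867]
force: [-4.2, -9.8, -19.0]
width: 0.0137
```

```bash
python3 -c "
from h import *
rep()"
```

```text
t 12.15 tilt 13.59 sidetilt -0.02 dTCP mm [ 6.48 -0.75  4.27] blk [-4.6  5.6] F [ -6.9  -8.1 -19. ] M [-3.67 -0.39] w 0.0137
```

>>> step_arm:
  targets:
    - [[0, 0, 0], [0, 0, 0], -1]
    - [[0, 0, 0], [0, 0, 0], -1]
    - [[0, 0, 0], [0, 0, 0], -1]
    - [[0, 0, 0], [0, 0, 0], -1]
    - [[0, 0, 0], [0, 0, 0], -1]
    - [[0, 0, 0], [0, 0, 0], -1]
    - [[0, 0, 0], [0, 0, 0], -1]
    - [[0, 0, 0], [0, 0, 0], -1]

```text
t: 12.95
eef_pos: [0.5398, 0.0184, 0.0723]
ee_rot: [-2.907, 0.0, 1.867]
force: [-3.1, -9.1, -12.8]
width: 0.0139
```

```bash
python3 -c "
from h import *
rep()
p,d=viewer.grab_frame('wrist'); cv2.imwrite('pics/w8.png',p[:,:,::-1])"
```

```text
t 12.95 tilt 13.46 sidetilt -0.0 dTCP mm [ 6.58 -0.78  4.3 ] blk [-4.4  5.6] F [ -5.6  -7.8 -12.8] M [-3.09  0.37] w 0.0139
```

View pics/w8.png

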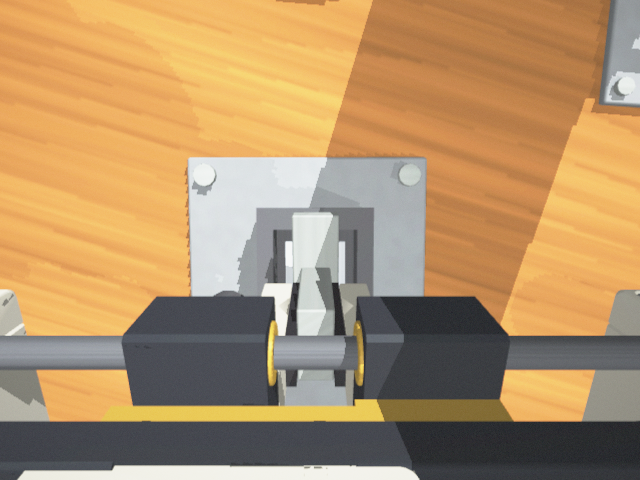

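```bash
cat >> h.py <<'E'
def slip(save=None):
    s=arm.get_state(); p,d=viewer.grab_frame('wrist'); c=viewer.calibration('wrist'); f=240/np.tan(np.radians(c['fov_y'])/2); M=np.array(c['tool_from_camera'])
    for nm,(u0,u1,v0,v1) in dict(shoulder=(300,330,200,265),fin=(304,324,272,330)).items():
        v,u=np.mgrid[v0:v1,u0:u1]; D=d[v0:v1,u0:u1]
        P=np.stack([(u-c['cx'])/f*D,-(v-c['cy'])/f*D,-D],-1)@M[:3,:3].T+M[:3,3]
        col=P[:,P.shape[1]//2]
        print(nm,[ (v0+i,np.round(col[i,1:]*1e3,1).tolist()) for i in range(0,len(col),4)])
    if save: cv2.imwrite(save,p[:,:,::-1])
E
python3 -c "
from h import *
slip()"
```

```text
shoulder [(200, [-31.2, 75.0]), (204, [-28.8, 74.4]), (208, [-33.9, 42.6]), (212, [-31.6, 42.8]), (216, [-37.7, 11.7]), (220, [-36.0, 10.6]), (224, [-34.0, 11.0]), (228, [-32.4, 10.0]), (232, [-30.1, 11.2]), (236, [-28.4, 10.3]), (240, [-26.5, 10.3]), (244, [-24.3, 10.9]), (248, [-22.2, 11.3]), (252, [-20.3, 10.9]), (256, [-18.4, 10.5]), (260, [-16.4, 10.5]), (264, [-14.5, 10.1])]
fin [(272, [-13.2, 3.5]), (276, [-14.2, -3.1]), (280, [-13.5, -5.9]), (284, [-13.4, -9.8]), (288, [-13.9, -14.7]), (292, [-14.2, -19.1]), (296, [-14.6, -23.3]), (300, [-14.6, -26.5]), (304, [-14.7, -30.0]), (308, [-14.1, -32.0]), (312, [-13.8, -34.4]), (316, [-12.9, -35.7]), (320, [-10.6, -34.6]), (324, [-9.5, -35.6]), (328, [-7.6, -35.2])]
```

>>> step_arm:
  targets:
    - [[0, -0.0022, -0.0004], [-3.3, 0, 0], -1]
    - [[0, -0.0022, -0.0004], [-3.3, 0, 0], -1]
    - [[0, -0.0022, -0.0004], [-3.3, 0, 0], -1]
    - [[0, -0.0022, -0.0004], [-3.3, 0, 0], -1]
    - [[0, -0.0022, -0.0004], [-3.3, 0, 0], -1]
    - [[0, -0.0022, -0.0004], [-3.3, 0, 0], -1]
    - [[0, -0.0022, -0.0004], [-3.3, 0, 0], -1]
    - [[0, -0.0022, -0.0004], [-3.3, 0, 0], -1]

```text
t: 13.85
eef_pos: [0.5223, 0.0131, 0.0753]
ee_rot: [2.914, -0.0, 1.866]
force: [1.3, -8.6, -16.4]
width: 0.0139
```

```bash
python3 -c "
from h import *
rep()
slip('pics/w9.png')
rep()"
```

```text
t 13.85 tilt -13.03 sidetilt 0.02 dTCP mm [-11.68  -0.73   7.31] blk [-1.1  8.5] F [ -1.3  -8.6 -16.4] M [-3.36  2.68] w 0.0139
shoulder [(200, [-37.4, 50.4]), (204, [-36.4, 44.7]), (208, [-35.1, 40.9]), (212, [-38.9, 17.1]), (216, [-38.8, 10.1]), (220, [-36.5, 11.7]), (224, [-34.3, 12.7]), (228, [-32.7, 11.5]), (232, [-31.1, 10.3]), (236, [-29.1, 10.4]), (240, [-26.9, 11.1]), (244, [-25.4, 9.8]), (248, [-23.4, 9.8]), (252, [-21.1, 10.6]), (256, [-19.2, 10.4]), (260, [-17.4, 9.7]), (264, [-15.4, 9.6])]
fin [(272, [-14.5, 2.2]), (276, [-14.9, -3.2]), (280, [-14.4, -6.3]), (284, [-14.8, -11.2]), (288, [-14.6, -14.6]), (292, [-15.1, -19.3]), (296, [-15.1, -22.7]), (300, [-15.4, -26.8]), (304, [-15.3, -29.6]), (308, [-15.4, -33.0]), (312, [-15.2, -35.6]), (316, [-13.0, -34.5]), (320, [-11.4, -34.6]), (324, [-10.1, -35.3]), (328, [-8.0, -34.6])]
t 13.9 tilt -13.34 sidetilt -0.02 dTCP mm [-12.19  -0.71   7.4 ] blk [-1.3  8.7] F [  3.6  -9.5 -25.4] M [-3.88  0.52] w 0.0139
```

View pics/w9.png

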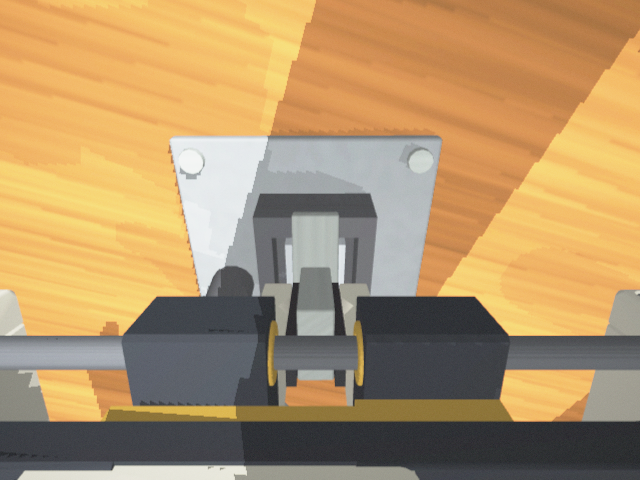

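>>> step_arm:
  targets:
    - [[0, 0.0023, -0.0003], [3.3, 0, 0], -1]
    - [[0, 0.0023, -0.0003], [3.3, 0, 0], -1]
    - [[0, 0.0023, -0.0003], [3.3, 0, 0], -1]
    - [[0, 0.0023, -0.0003], [3.3, 0, 0], -1]
    - [[0, 0.0023, -0.0004], [3.3, 0, 0], -1]
    - [[0, 0.0023, -0.0004], [3.3, 0, 0], -1]
    - [[0, 0.0023, -0.0004], [3.3, 0, 0], -1]
    - [[0, 0.0023, -0.0004], [3.3, 0, 0], -1]

```text
t: 14.7
eef_pos: [0.5425, 0.0192, 0.0799]
ee_rot: [-2.908, 0.0, 1.867]
force: [0.3, -7.6, -14.3]
width: 0.0135
```

```bash
python3 -c "
from h import *
rep()
slip('pics/w10.png')
rep()"
```

```text
t 14.7 tilt 13.38 sidetilt 0.01 dTCP mm [ 9.35 -0.75 11.93] blk [-1.5 13.2] F [ -1.9  -7.3 -14.3] M [-3.21 -1.24] w 0.0135
shoulder [(200, [-29.5, 82.5]), (204, [-34.2, 51.1]), (208, [-31.9, 51.0]), (212, [-30.0, 49.3]), (216, [-37.8, 11.2]), (220, [-35.6, 12.4]), (224, [-33.7, 12.2]), (228, [-31.7, 12.2]), (232, [-30.0, 11.5]), (236, [-28.4, 10.3]), (240, [-26.1, 11.5]), (244, [-24.3, 10.7]), (248, [-22.4, 10.6]), (252, [-20.3, 10.8]), (256, [-18.4, 10.4]), (260, [-16.3, 10.6]), (264, [-14.7, 9.6])]
fin [(272, [-13.2, 3.4]), (276, [-13.6, -1.9]), (280, [-13.9, -6.7]), (284, [-14.3, -11.7]), (288, [-13.7, -14.3]), (292, [-14.0, -18.6]), (296, [-14.5, -23.1]), (300, [-14.0, -25.5]), (304, [-14.6, -29.7]), (308, [-14.8, -33.3]), (312, [-13.8, -34.4]), (316, [-12.0, -34.2]), (320, [-10.8, -34.9]), (324, [-8.8, -34.4]), (328, [-8.0, -35.8])]
t 14.75 tilt 13.67 sidetilt 0.07 dTCP mm [ 9.99 -0.86 11.72] blk [-1.1 13. ] F [-5.  -4.2  2.9] M [-1.59  1.88] w 0.014
```

>>> step_arm:
  targets:
    - [[0, -0.0024, -0.0003], [-3.3, 0, 0], -1]
    - [[0, -0.0024, -0.0003], [-3.3, 0, 0], -1]
    - [[0, -0.0024, -0.0003], [-3.3, 0, 0], -1]
    - [[0, -0.0024, -0.0004], [-3.3, 0, 0], -1]
    - [[0, -0.0024, -0.0004], [-3.3, 0, 0], -1]
    - [[0, -0.0024, -0.0004], [-3.3, 0, 0], -1]
    - [[0, -0.0024, -0.0004], [-3.3, 0, 0], -1]
    - [[0, -0.0024, -0.0004], [-3.3, 0, 0], -1]

```text
t: 15.55
eef_pos: [0.5228, 0.0133, 0.0833]
ee_rot: [2.911, 0.0, 1.867]
force: [-1.9, -9.2, -6.7]
width: 0.0137
```

```bash
python3 -c "
from h import *
rep()
slip('pics/w11.png')
rep()"
```

```text
t 15.55 tilt -13.19 sidetilt 0.02 dTCP mm [-11.14  -0.69  15.32] blk [-0.4 16.6] F [-4.5 -8.3 -6.7] M [-3.25  2.71] w 0.0137
shoulder [(200, [-37.6, 49.3]), (204, [-36.4, 44.8]), (208, [-35.4, 39.7]), (212, [-38.8, 17.6]), (216, [-38.3, 11.9]), (220, [-36.6, 11.2]), (224, [-35.1, 9.7]), (228, [-32.6, 11.8]), (232, [-31.0, 10.7]), (236, [-29.4, 9.5]), (240, [-27.2, 10.4]), (244, [-25.4, 9.9]), (248, [-23.2, 10.3]), (252, [-21.3, 10.2]), (256, [-19.1, 10.6]), (260, [-17.2, 10.4]), (264, [-15.4, 9.8])]
fin [(272, [-14.1, 3.2]), (276, [-14.8, -2.9]), (280, [-14.5, -6.5]), (284, [-14.9, -11.4]), (288, [-15.1, -15.6]), (292, [-15.2, -19.4]), (296, [-14.8, -22.2]), (300, [-15.4, -26.7]), (304, [-15.2, -29.5]), (308, [-15.5, -33.2]), (312, [-14.7, -34.7]), (316, [-13.7, -35.9]), (320, [-10.8, -33.6]), (324, [-10.0, -35.0]), (328, [-8.2, -34.9])]
t 15.6 tilt -13.47 sidetilt -0.02 dTCP mm [-12.04  -0.71  15.32] blk [-1.1 16.6] F [ -2.3  -8.4 -11.3] M [-3.3   1.06] w 0.0135
```

>>> step_arm:
  targets:
    - [[0, 0.0024, -0.0003], [3.3, 0, 0], -1]
    - [[0, 0.0024, -0.0003], [3.3, 0, 0], -1]
    - [[0, 0.0024, -0.0003], [3.3, 0, 0], -1]
    - [[0, 0.0024, -0.0004], [3.3, 0, 0], -1]
    - [[0, 0.0024, -0.0004], [3.3, 0, 0], -1]
    - [[0, 0.0024, -0.0004], [3.3, 0, 0], -1]
    - [[0, 0.0024, -0.0004], [3.3, 0, 0], -1]
    - [[0, 0.0024, -0.0004], [3.3, 0, 0], -1]

```text
t: 16.4
eef_pos: [0.5444, 0.0213, 0.0881]
ee_rot: [-2.913, -0.001, 1.868]
force: [-0.5, -0.4, -4.7]
width: 0.0136
```

```bash
python3 -c "
from h import *
rep()"
```

```text
t 16.4 tilt 13.08 sidetilt -0.07 dTCP mm [11.81  0.63 20.12] blk [ 1.2 21.3] F [-0.6 -0.2 -4.7] M [ 0.05 -1.31] w 0.0136
```

>>> step_arm:
  targets:
    - [[0, -0.0013, -0.001], [-1.65, 0, 0], -1]
    - [[0, -0.0013, -0.001], [-1.65, 0, 0], -1]
    - [[0, -0.0013, -0.0015], [-1.65, 0, 0], -1]
    - [[0, -0.0013, -0.0015], [-1.65, 0, 0], -1]
    - [[0, -0.0013, -0.002], [-1.65, 0, 0], -1]
    - [[0, -0.0013, -0.002], [-1.65, 0, 0], -1]
    - [[0, -0.0013, -0.002], [-1.65, 0, 0], -1]
    - [[0, -0.0013, -0.002], [-1.65, 0, 0], -1]

```text
t: 17.2
eef_pos: [0.5355, 0.0184, 0.1023]
ee_rot: [3.137, -0.001, 1.868]
force: [-0.3, 1.5, -3.5]
width: 0.0139
```

```bash
python3 -c "
from h import *
rep()"
```

```text
t 17.2 tilt -0.28 sidetilt -0.06 dTCP mm [ 2.41  0.52 34.29] blk [ 2.6 34.3] F [ 0.2  1.5 -3.5] M [ 0.02 -0.14] w 0.0139
```

>>> step_arm:
  targets:
    - [[0, -0.0005, -0.002], [0.1, 0, 0], -1]
    - [[0, -0.0005, -0.002], [0.1, 0, 0], -1]
    - [[0, -0.0005, -0.002], [0, 0, 0], -1]
    - [[0, -0.0005, -0.002], [0, 0, 0], -1]
    - [[0, 0, -0.001], [0, 0, 0], -1]
    - [[0, 0, 0], [0, 0, 0], -1]
    - [[0, 0, 0], [0, 0, 0], -1]
    - [[0, 0, 0], [0, 0, 0], -1]

```text
t: 18.0
eef_pos: [0.5344, 0.0176, 0.1117]
ee_rot: [-3.141, 0.0, 1.868]
force: [-0.0, -0.3, -4.1]
width: 0.0139
```

```bash
python3 -c "
from h import *
s=rep(); print(np.abs(s['qd']).max())
slip('pics/w12.png')
p,d=viewer.grab_frame('scene'); cv2.imwrite('pics/s12.png',cv2.resize(p[150:330,190:390,::-1],None,fx=3.3,fy=3.3)); cv2.imwrite('pics/s12f.png',p[:,:,::-1])
p,d=viewer.grab_frame('top'); cv2.imwrite('pics/t12.png',p[:,:,::-1])
rep()"
```

```text
t 18.0 tilt 0.02 sidetilt 0.0 dTCP mm [1.140e+00 3.000e-02 4.366e+01] blk [ 1.1 43.7] F [-0.1 -0.3 -4.1] M [ 0.03 -0.12] w 0.0139
0.001476489852409541
shoulder [(200, [-31.9, 73.3]), (204, [-29.4, 73.3]), (208, [-26.5, 74.5]), (212, [-19.4, 92.6]), (216, [-38.0, 11.9]), (220, [-36.4, 10.7]), (224, [-34.7, 10.1]), (228, [-32.3, 11.6]), (232, [-30.3, 11.7]), (236, [-28.7, 10.5]), (240, [-26.7, 10.8]), (244, [-24.6, 11.1]), (248, [-22.7, 10.8]), (252, [-20.6, 11.1]), (256, [-19.1, 9.6]), (260, [-17.0, 10.0]), (264, [-15.0, 9.7])]
fin [(272, [-14.2, 2.2]), (276, [-13.3, -0.3]), (280, [-14.4, -7.1]), (284, [-14.5, -11.3]), (288, [-14.2, -14.5]), (292, [-14.7, -19.2]), (296, [-14.8, -22.9]), (300, [-14.9, -26.5]), (304, [-14.6, -29.1]), (308, [-15.2, -33.2]), (312, [-13.9, -33.9]), (316, [-13.0, -35.2]), (320, [-11.4, -35.3]), (324, [-9.3, -34.5]), (328, [-8.1, -35.3])]
t 18.15 tilt 0.01 sidetilt -0.0 dTCP mm [ 1.13  0.06 43.71] blk [ 1.1 43.7] F [ 0.4  0.  -3.3] M [-0.01 -0.16] w 0.0139
```

View pics/w12.png

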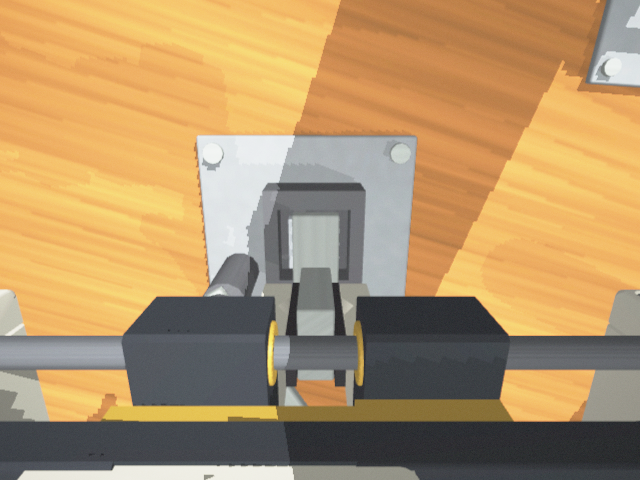

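View pics/s12.png

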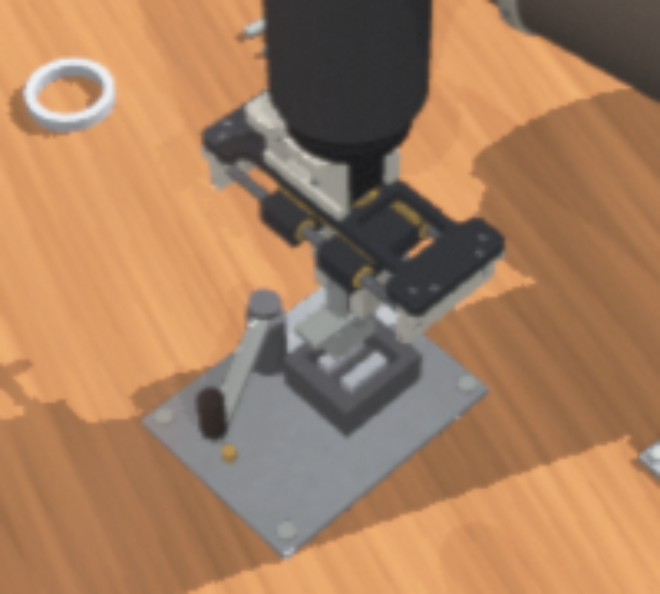

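View pics/t12.png

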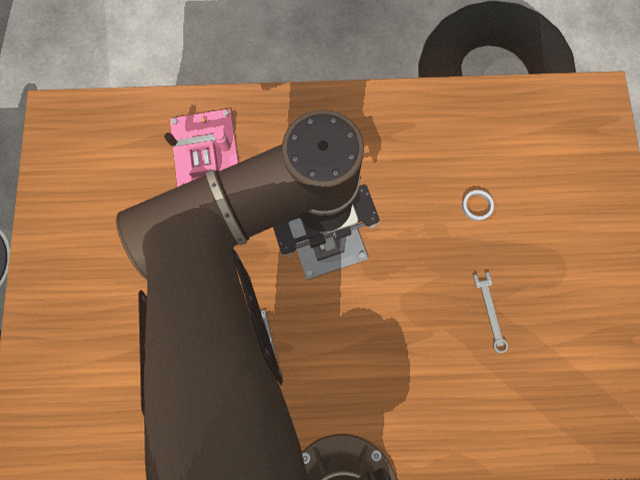

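View pics/s12f.png

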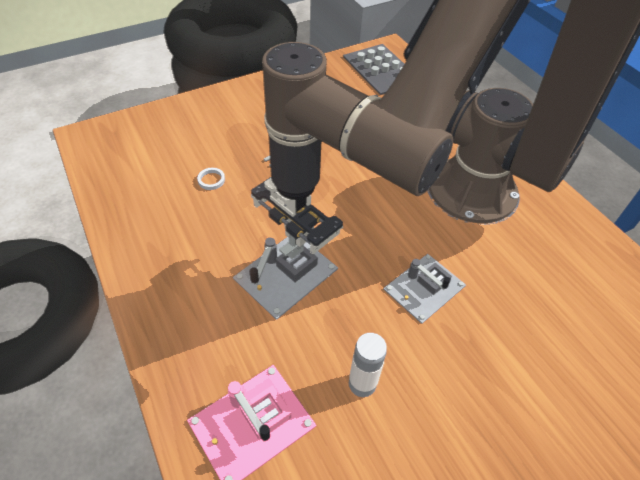

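The block is clear and hangs upright above its slot. The knob at (254,270) hasn't moved, and the can (367,365), ring (211,179) and wrench are where they started. I'll hand in.

```bash
python3 -c "
from h import *
from station import ticket
rep(); print(ticket.job_done()); rep()"
```

```text
t 18.15 tilt 0.01 sidetilt -0.0 dTCP mm [ 1.13  0.06 43.71] blk [ 1.1 43.7] F [ 0.4  0.  -3.3] M [-0.01 -0.16] w 0.0139
the job is handed in; nothing more can be done
None
the job is handed in; nothing more can be done
```

The lever is open at 60° and the block is out of its slot, still held upright about 2 cm over the holder. I handed in at 18.15 s; no verdict is reported.

**What I did:** I used the large grey fixture. I gripped the knob lightly and turned the lever along its arc, then let go. I then gripped the fin at 60 N and rocked the block about ±13°, first away from the robot and then back. It came free after six swings, easing up 2–4 mm on most of them, and I raised it upright.

**Last checks:**
- **Lever:** it measured 60.3° from the gripper's position and 59.9° from the scene camera. The knob was at the same pixel before hand-in.
- **Block position:** tool tilt was 0.0°. The underside was about 41 mm above the slot floor, so about 21 mm over the holder's top, and about 2–3 mm from the slot's centre.
- **Block held:** the block was still. The only force left on the tool was about 3–4 N, the block's weight, so it touched nothing.
- **Bystanders:** the can and ring look unmoved in the scene view, and the ring and wrench in the top view. The arm hid part of the wrench in the scene view and the can in the top view.

**What disagreed:**
- **Grip slip:** depth readings put the block about 3 mm lower in the fingers than the arm's pose alone suggested, mostly a slip during the first swings. The 41 mm figure allows for this.
- **Holder lift:** the highest upward pull I read was about 25 N, just over the 22 N at which the holder starts to lift. That would raise it about 2 mm, against the 8 mm limit. I had no direct reading of the lift, and only sampled the force between moves.

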